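# Hold the V-block square against the fence and its stop

## Task

First slide the orange stop (with the black grip on top) along the steel fence until its white line is in line with the red pointer. Then bring the grey V-block up so that its groove runs along the fence, one end butts the left side of the stop (as seen from the robot) and its long side is flush on the fence face; press it firmly down on the surface plate and against the fence with one diagonal push, and finish while still holding that push, without letting go. Leave the stop on the pointer and do not disturb the mandrel, the ring or the nuts.

Things in the scene. Friction and masses are not known exactly. Their poses are not given: they have to be found in the camera images.
- plate: Fixed dark cast-iron surface plate, 500 mm (x) by 800 mm (y), 40 mm thick. Origin at the centre of its underside, on the bench; its flat top is at height 40 mm.
- fence: Fixed straight steel bar on the plate, 270 mm long, 20 mm thick, 28 mm tall. Origin at the middle of the foot of its working face (on the plate's top): own y runs along the fence (to the robot's left), own x points away from the robot, into the bar, so the face lies at own x = 0 and looks to -x; z up. The bar fills x 0 to 20 mm. It is bolted down by two low blue feet behind it.
- stop (a joint): Position of the orange sliding stop along the fence, in m, 0 to 0.20, growing towards the fence's own +y; value 0 is at fence y = -105 mm. It slides stiffly (about 8 N) and stays where it is left.
- stop_line (a point): Point on the orange stop's centre line, on top of it, 36 mm above the plate and over the fence face; axes as the fence's. The stop is 16 mm wide along the fence (faces 8 mm either side of this point), reaches from 40 mm in front of the fence face to 26 mm behind it, and spans 4 to 36 mm above the plate. A white line marks the centre of its rear end.
- pointer: Fixed red pointer clip on the plate behind the fence, 28 mm tall, its thin nose pointing to the fence. Axes as the fence's; the nose is at own y = 0. Its origin is at fence x = 0, on the plate, so its position along the fence is the target for the stop's centre line.
- vblock: Loose grey steel V-block, about 0.6 kg, 45 mm (own x) by 56 mm (own y, length) by 36 mm high. Origin at the centre of its underside, z up. A 90-degree V-groove, 30 mm wide and 15 mm deep, runs the whole length of the top along own y, in the middle; beside it are 7.5 mm wide flat lands. Both long sides are alike, so it may be turned by half a turn.
- mandrel: Loose polished steel mandrel standing upright on its 42 mm flange, 120 mm tall; origin at the centre of its underside. Leave alone.
- ring: Loose green anodized spacer ring, 52 mm outside, 27 mm bore, 12 mm high; origin at the centre of its underside. Leave alone.
- nut_a: Loose brass knurled nut, 33 mm across, 12 mm high; origin at the centre of its underside. Leave alone.
- nut_b: Second brass knurled nut, same size. Leave alone.
- stop_grip (a point): Middle of the stop's black grip, on the stop's centre line, 10 mm behind the fence face and 55 mm above the plate. The grip is 24 mm (x) by 16 mm (y) and stands from 36 to 64 mm above the plate.
Not all that is in view belongs to the job. There is more than one size of the vblock; the one meant has the size given above.

How it is judged:
On the way, in this order (a step that is already met when the one before it is completed fails the run):
1. the stop is slid to the pointer (y of stop_line in the frame of pointer between -0.005 and 0.005 m and velocity of joint stop between -0.01 and 0.01 m/s), for 0.2 s.
2. the V-block stands on the plate, flush on the fence, beside the stop (x of vblock in the frame of fence above -0.0255 m and z of vblock in the frame of fence below 0.003 m and y of vblock in the frame of stop_line between 0.034 and 0.041 m and angle between the x axis of vblock and the x axis of fence, either way round below 0.06 rad), for 0.2 s.
At the end, for the whole second after the job is handed in: Stop's line within 5 mm of the pointer; V-block upright on the plate, parallel to the fence within 0.06 rad, within 3 mm of its face and 5 mm of the stop's left face; the fingers still press it (over 5 N), with over 4 N on the fence and over 10 N (weight included) on the plate (all of step 2 and y of stop_line in the frame of pointer between -0.005 and 0.005 m and x of vblock in the frame of fence below -0.02 m and angle between vblock's own z axis and vertical below 0.06 rad and linear speed of vblock below 0.01 m/s and contact force between vblock and fence above 4 N and contact force between vblock and plate above 10 N and contact force between the fingers and vblock above 5 N); the arm keeps its last pose, push and grip.
It fails at once if the mandrel, the ring or a nut is disturbed (moved over 20 mm) (distance of any of mandrel, ring, nut_a, nut_b from where it was at the start of the episode above 0.02 m).
It also fails if it takes over 70 s, if anything falls off the work surface, if the arm or the gripper's body presses on something with over 40 N, if the wrist force passes 120 N, or if a joint passes its speed limit or range.

## Robot

A 6-joint arm with a two-finger parallel gripper is mounted at the origin on the work surface. World frame = base frame: x ahead of the robot, y to its left, z up, the work surface at z = 0. Lengths are in m, angles in rad, forces in N, time in s.
With the tool pointing down it reaches from about 0.325 to 0.9 m from the base axis. Payload 6.1 kg.
Tool frame: the origin (TCP) lies at the very end of the fingers, on their centre line; the grasp point (between the pads) lies 19 mm behind it (bot.grasp_offset is the distance from the TCP to the grasp point, in m); z points along the fingers, y is the line along which they close (so a half turn about z gives the same grasp; the last joint's range is limited). The gripper opens to 87 mm and grips with 3 to 60 N. Pads are 19 mm wide; open, the fingers measure 117 mm over their backs; the gripper's body (75 mm by 190 mm) begins 51 mm behind the grasp point.
Start: joints at [-1.44, 0.22, 1.526, -0, 1.395, -0.126], TCP at [0.159, -0.604, 0.197] pointing down, gripper open.
Joint ranges: [-2.98, 2.98], [-0.91, 2.08], [0.09, 2.57], [-1.24, 4.39], [0.2, 2.65], [-2.68, 2.68]. Speed limits (rad/s): [2.57, 2.57, 3.01, 3.14, 3.14, 3.14].

## Interface

Orientations are given as a rotation vector (axis times angle).
In Python, from workcell import monitor, optics, close_job, bot gives the robot as it stands. The module is installed in compiled form; this text tells all that it offers.
- The arm moves only by the tool apply_moves, never from a script. Its argument "commands" is a list of rows, each an object of numbers: "x", "y", "z": the shift along the tool's x, y, z in m; "wx", "wy", "wz": the turn, a rotation vector about the tool's x, y, z in degrees; "grip": the finger opening in m, from 0 to 0.087. In form: [{"x": .., "y": .., "z": .., "wx": .., "wy": .., "wz": .., "grip": ..}, ...]. A call has 1 to 5 rows; each row shifts and turns the commanded pose from where the row before left it, along the tool's axes as they then stand; what a row does not reach is not made up. A row lasts 1/8 s, in which the tool goes at most 62.5 mm and 10.7 degrees, less where a joint would pass 70% of its speed; a pose out of reach is approached as far as the arm can. A call with a gripper value outside its range is refused whole. The fingers move at their own pace and stop on an object; the grip force is fixed at half the most. Time passes only in rows, so rows that do not move let the fingers close. It gives the time, the measured TCP pose, the force, the opening and the grip force at its end, in the units of the state.
- monitor.observe(): the state, without advancing time (a new reading comes with each control period).
- optics.snapshot(name): name is "scene" or "top" or "wrist"; returns a dict with "img" (384x512x3 uint8, blue, green, red), "K" (3x3 intrinsics, pixels), "R" (3x3) and "t" (3): a world point X has camera coordinates R X + t. Camera axes: x right, y down, z forward; pixel columns grow to the right and rows downward; lengths in m; the calibration is good to about 2 mm. The wrist camera is an equidistant fisheye: a pixel r from the principal point sees the ray r / f radians off the axis. A picture is of the moment at which its call begins. There is no depth.
- close_job(): hands the job in; it is judged then, once.
Trained networks look in a picture, given as the dict that the camera call returned (one of the last four; its "shot" number tells which), for a name from the list of things; names that differ only in an ending like _2 or _b are one class to them, and where a whole thing is asked for, a point or a joint stands for the part that bears it (a point fixed in the world has none). Each returns a list of dicts, best first, with "score" (0 to 1); they miss things now and then, are a little off and sometimes report something else, mostly with a low value. They report only what shows in the picture. A call takes as long as a camera call. They do not tell look-alikes from the thing itself.
- optics.boxes_of(picture, target): "location" ([x, y, z] in m, in world coordinates, good to about 4 mm: the middle of the surface that is visible of it).
- optics.outline_of(picture, target): "pixels" (384x512 bool, what is visible of it).
The state is a dict: "t": time; "joint_positions": joint angles; "joint_velocities": joint speeds; "tau": joint torques, N m; "tool_pos": TCP position; "tool_rot": TCP orientation; "wrist_force": force on the tool from outside, world axes, zero at the start; "ft_torque": the same for the moment, N m; "opening": finger opening in m; "gripper_force": force on a finger pad.
Only numpy, scipy, OpenCV 4.12 (cv2) and the standard library are available. Lean on these libraries where they do the work, as an engineer would, in place of code of your own. Each camera call takes 0.05 s, during which the arm holds its last target. There are 200 camera calls.

## Working session

There is one attempt and no reset: what is moved stays moved. The work goes in short steps, Python scripts to look and compute and a tool call to move; the robot and the scene stay as the last step left them, time stands still between calls to the robot, and variables do not carry over. Pictures are saved under pics/ and viewed, at most 10 in all, crops included, and the job is handed in when it is done.

Besides the shell and the picture viewer there is one more tool, called after ">>>" as name(argument=value, ...), one argument or row to a line, values as JSON. apply_moves: Moves the arm, as the interface text tells. Its arguments: {"type":"object","properties":{"commands":{"type":"array"}},"required":["commands"]}

```bash
mkdir -p pics
cat > h.py <<'E'
import numpy as np, cv2
from workcell import monitor, optics, close_job, bot
from scipy.spatial.transform import Rotation as Rn
def proj(p,X):
    c=p["R"]@np.asarray(X,float)+p["t"]; u=p["K"]@c; return u[:2]/u[2]
def back(p,uv,z):
    d=p["R"].T@(np.linalg.inv(p["K"])@np.array([uv[0],uv[1],1.])); o=-p["R"].T@p["t"]
    return o+d*(z-o[2])/d[2]
E
python3 - <<'E'
from h import *
s=monitor.observe(); print(s["t"],s["tool_pos"],s["tool_rot"],s["wrist_force"],s["opening"])
for n in ["top","scene"]:
    p=optics.snapshot(n); cv2.imwrite(f"pics/{n}0.png",cv2.resize(p["img"],(800,600),interpolation=cv2.INTER_CUBIC))
    print(n,(-p["R"].T@p["t"]).round(3),p["K"][0,0])
    for t in ["fence","stop","pointer","vblock","mandrel","ring","nut_a"]:
        try: print(t,[(np.round(b["location"],3).tolist(),round(b["score"],2),proj(p,b["location"]).round().tolist()) for b in optics.boxes_of(p,t)])
        except Exception as e: print(t,e)
E
```

```text
0.0 [ 0.15863093 -0.60384154  0.1962191 ] [-3.11377910e+00 -4.02012283e-01  4.67646317e-05] [ 0.1632836  -0.84530134 -1.08526316] 0.08723181495781372
top [ 0.307 -0.005  1.333] 494.5204013567856
fence [([0.601, -0.008, 0.069], 0.6, [257.0, 142.0])]
stop [([0.58, -0.114, 0.076], 0.57, [298.0, 149.0])]
pointer [([0.626, -0.021, 0.07], 0.57, [262.0, 132.0])]
vblock [([0.213, -0.372, 0.044], 0.98, [398.0, 293.0]), ([0.427, -0.05, 0.075], 0.97, [273.0, 208.0]), ([0.208, 0.27, 0.043], 0.73, [149.0, 293.0])]
mandrel [([0.528, 0.325, 0.08], 0.7, [127.0, 168.0]), ([0.428, -0.052, 0.075], 0.65, [274.0, 208.0])]
ring [([0.666, 0.304, 0.051], 0.53, [140.0, 119.0])]
nut_a [([0.487, -0.267, 0.054], 0.63, [356.0, 186.0])]
scene [ 1.523 -0.402  0.935] 447.19603221578825
fence [([0.607, -0.017, 0.063], 0.76, [268.0, 225.0])]
stop [([0.538, 0.32, 0.094], 0.66, [356.0, 179.0]), ([0.607, -0.12, 0.08], 0.62, [235.0, 230.0])]
pointer []
vblock [([0.224, 0.27, 0.038], 0.93, [299.0, 150.0]), ([0.241, -0.38, 0.038], 0.64, [127.0, 192.0]), ([0.447, -0.057, 0.064], 0.52, [237.0, 198.0])]
mandrel [([0.538, 0.321, 0.094], 0.71, [357.0, 179.0])]
ring [([0.678, 0.308, 0.051], 0.45, [376.0, 216.0]), ([0.445, -0.058, 0.065], 0.19, [237.0, 197.0])]
nut_a [([0.501, -0.269, 0.054], 0.45, [177.0, 227.0]), ([0.439, -0.299, 0.054], 0.44, [162.0, 217.0])]
```

View pics/top0.png

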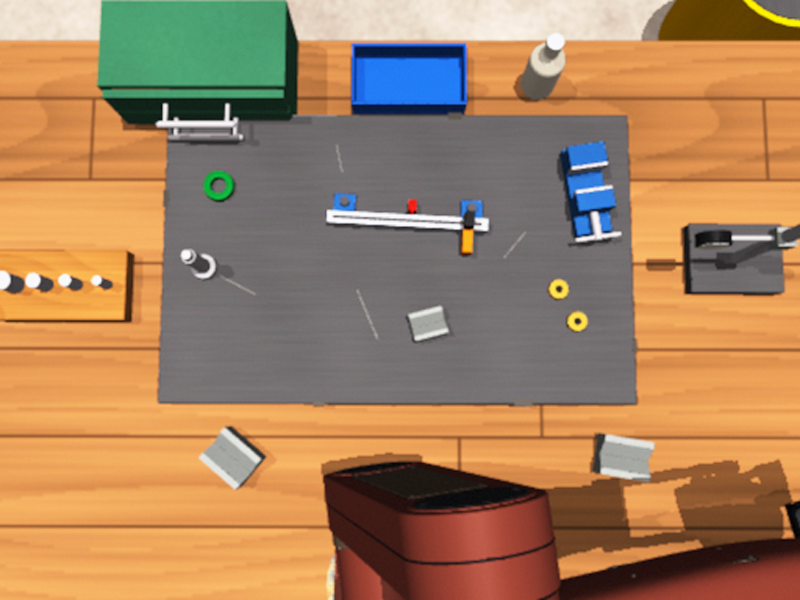

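Run:
```python
from h import *
p=optics.snapshot("top"); np.savez("top.npz",**{k:p[k] for k in ["img","K","R","t"]})
c=p["img"][115:240,225:340]; cv2.imwrite("pics/crop1.png",cv2.resize(c,None,fx=4.8,fy=4.8,interpolation=cv2.INTER_CUBIC))
for b in optics.outline_of(p,"vblock"):
    m=b["pixels"].astype(np.uint8); cs=max(cv2.findContours(m,0,2)[0],key=cv2.contourArea)
    print(b["score"],cv2.minAreaRect(cs))
    q=np.array([back(p,x,0.076 if 200<x[1]<220 and x[0]>230 else .04)[:2] for x in cs[:,0]]).astype(np.float32)
    print(cv2.minAreaRect(q))
```

```text
0.86 ((398.1230773925781, 292.515380859375), (38.57480239868164, 27.783781051635742), 7.125016689300537)
((0.2123844474554062, -0.37212029099464417), (0.0977829247713089, 0.07022599875926971), 82.11785888671875)
0.86 ((147.8922882080078, 292.95306396484375), (32.184635162353516, 28.914142608642578), 41.987213134765625)
((0.2094566822052002, 0.27221599221229553), (0.08351007848978043, 0.0731666162610054), 49.1482048034668)
0.83 ((273.29412841796875, 207.67649841308594), (18.91777801513672, 22.55581283569336), 75.96376037597656)
((0.42968153953552246, -0.049720145761966705), (0.05206036567687988, 0.058463066816329956), 11.720223426818848)
```

Three V-blocks in the 800-px view: one on the plate at (427,324), about 52×58 mm, and two on the bench at (232,457) and (625,457), about 84×73 and 98×70 mm. Only the one on the plate fits 45×56 mm, so I'll confirm it in the crop.

View pics/crop1.png

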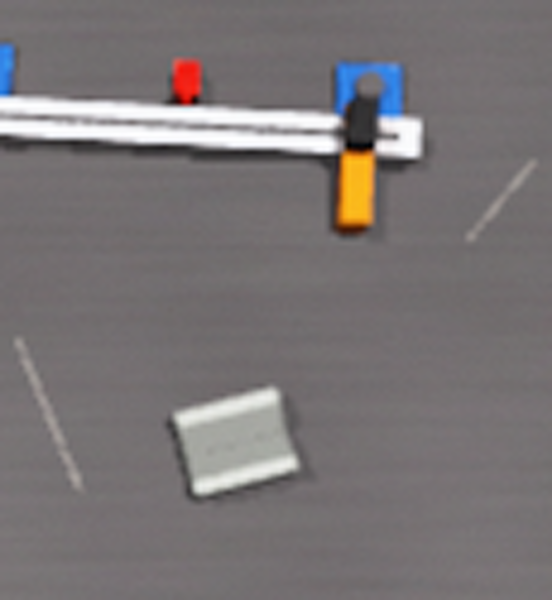

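The crop confirms the V-block on the plate: two lands with a groove between them, centre near crop (237,440), groove tilted about 13° up to the right. The stop sits at the fence's right end, (357,190), and the red pointer nose is at (187,103). Next I'll work out the poses in the plane.

```bash
cat > m.py <<'E'
from h import *
s=monitor.observe(); print("tool R\n",Rn.from_rotvec(s["tool_rot"]).as_matrix().round(3),s["tool_pos"].round(4) if hasattr(s["tool_pos"],'round') else s["tool_pos"])
p=optics.snapshot("top"); im=p["img"].astype(int); b,g,r=im[...,0],im[...,1],im[...,2]
def blob(m,x0,x1,y0,y1):
    k=np.zeros(m.shape,bool); k[y0:y1,x0:x1]=m[y0:y1,x0:x1]; return np.argwhere(k)[:,::-1]
def rect(px,z):
    q=np.array([back(p,x,z)[:2] for x in px]).astype(np.float32); return q
f=blob((im.min(2)>150),200,320,120,160); q=rect(f,.068)
ang=np.polyfit(q[:,1],q[:,0],1); print("fence white: mid",q.mean(0),"slope dx/dy",ang, "rect",cv2.minAreaRect(q))
a=np.arctan(ang[0]); fx=np.array([np.cos(a),-np.sin(a)]); fy=np.array([np.sin(a),np.cos(a)])
print("fx",fx,"range along fy",(q@fy).min(),(q@fy).max(),"fx pct",np.percentile(q@fx,[2,50,98]))
o=blob((r>180)&(g>80)&(g<190)&(b<90),270,320,140,170); qo=rect(o,.076); print("orange",qo.mean(0),"fy",(qo@fy).mean(),np.ptp(qo@fy),"fx",(qo@fx).min(),(qo@fx).max())
k=blob((im.max(2)<75),290,310,125,148); qk=rect(k,.104); print("grip dark",qk.mean(0),"fy",(qk@fy).mean())
rd=blob((r>120)&(g<50)&(b<50),250,275,120,140); qr=rect(rd,.068); print("red n",len(rd),"mean",qr.mean(0),"fy",(qr@fy).mean())
v=blob((im.min(2)>115),255,292,190,222); qv=rect(v,.076); print("vblock",cv2.minAreaRect(qv),qv.mean(0))
print("block fy,fx",qv.mean(0)@fy,qv.mean(0)@fx)
E
python3 m.py
```

```text
tool R
 [[ 0.967  0.254  0.   ]
 [ 0.254 -0.967 -0.   ]
 [ 0.     0.    -1.   ]] [ 0.1587 -0.6045  0.1974]
fence white: mid [ 0.60480636 -0.00819791] slope dx/dy [0.05128821 0.6052268 ] rect ((0.6043179035186768, -0.017137452960014343), (0.27019864320755005, 0.02210344932973385), 87.03936767578125)
fx [ 0.99868735 -0.05122088] range along fy -0.12125739347360517 0.14893373543753027 fx pct [0.59375756 0.60442671 0.61510111]
orange [ 0.56738186 -0.11694772] fy -0.08773239752835521 0.016978484851251904 fx 0.5536294305539546 0.5910875397144133
grip dark [ 0.59511936 -0.11445506] fy -0.08382230497771113
red n 35 mean [ 0.6275958  -0.02464492] fy 0.007533441509689816
vblock ((0.42968106269836426, -0.044881369918584824), (0.04786957800388336, 0.07301969826221466), 14.269135475158691) [ 0.43129942 -0.05123138]
block fy,fx -0.029072598018951845 0.4333573893780213
```

>>> apply_moves(
  commands=[
    {"wz": 8.8},
    {"wz": 8.8},
    {"x": 0.038, "y": -0.046},
    {"x": 0.038, "y": -0.046},
    {"x": 0.038, "y": -0.046},
  ],
)

```text
invalid input at $.commands[0]: expected keys x, y, z, wx, wy, wz, grip
```

>>> apply_moves(
  commands=[
    {"x": 0.038, "y": -0.046},
    {"x": 0.038, "y": -0.046},
    {"x": 0.038, "y": -0.046},
    {"x": 0.038, "y": -0.046},
  ],
)

```text
invalid input at $.commands[0]: expected keys x, y, z, wx, wy, wz, grip
```

>>> apply_moves(
  commands=[
    {"x": 0.038, "y": -0.046},
    {"x": 0.038, "y": -0.046},
    {"x": 0.036, "y": -0.046},
    {"x": 0.0, "y": 0.0},
  ],
)

```text
invalid input at $.commands[0]: expected keys x, y, z, wx, wy, wz, grip
```

All seven keys are required in every row.

>>> apply_moves(
  commands=[
    {"x": 0, "y": 0, "z": 0, "wx": 0, "wy": 0, "wz": 8.8, "grip": 0.087},
    {"x": 0, "y": 0, "z": 0, "wx": 0, "wy": 0, "wz": 8.8, "grip": 0.087},
    {"x": 0.038, "y": -0.046, "z": 0, "wx": 0, "wy": 0, "wz": 0, "grip": 0.087},
    {"x": 0.038, "y": -0.046, "z": 0, "wx": 0, "wy": 0, "wz": 0, "grip": 0.087},
    {"x": 0.038, "y": -0.046, "z": 0, "wx": 0, "wy": 0, "wz": 0, "grip": 0.087},
  ],
)

```text
t: 1.58
tool_pos: [0.2804, -0.4712, 0.1974]
tool_rot: [3.14, -0.08, 0.001]
wrist_force: [0.2, -0.5, -0.1]
opening: 0.0871
gripper_force: 0.0
```

>>> apply_moves(
  commands=[
    {"x": 0.038, "y": -0.046, "z": 0, "wx": 0, "wy": 0, "wz": 0, "grip": 0.087},
    {"x": 0.038, "y": -0.046, "z": 0, "wx": 0, "wy": 0, "wz": 0, "grip": 0.087},
    {"x": 0.038, "y": -0.046, "z": 0, "wx": 0, "wy": 0, "wz": 0, "grip": 0.087},
    {"x": 0.038, "y": -0.046, "z": 0, "wx": 0, "wy": 0, "wz": 0, "grip": 0.087},
  ],
)

```text
t: 2.08
tool_pos: [0.4418, -0.2949, 0.1977]
tool_rot: [3.14, -0.079, 0.001]
wrist_force: [0.6, -0.9, -0.7]
opening: 0.0873
gripper_force: 0.0
```

>>> apply_moves(
  commands=[
    {"x": 0.038, "y": -0.046, "z": 0, "wx": 0, "wy": 0, "wz": 0, "grip": 0.087},
    {"x": 0.038, "y": -0.046, "z": 0, "wx": 0, "wy": 0, "wz": 0, "grip": 0.087},
    {"x": 0, "y": 0, "z": 0, "wx": 0, "wy": 0, "wz": 0, "grip": 0.087},
  ],
)

```text
t: 2.45
tool_pos: [0.5233, -0.2048, 0.1974]
tool_rot: [-3.14, 0.07, -0.001]
wrist_force: [-1.0, -0.5, 0.8]
opening: 0.0873
gripper_force: 0.0
```

>>> apply_moves(
  commands=[
    {"x": 0.036, "y": -0.045, "z": 0, "wx": 0, "wy": 0, "wz": 0, "grip": 0.087},
    {"x": 0.036, "y": -0.045, "z": 0, "wx": 0, "wy": 0, "wz": 0, "grip": 0.06},
    {"x": 0, "y": 0, "z": 0.03, "wx": 0, "wy": 0, "wz": 0, "grip": 0.06},
    {"x": 0, "y": 0, "z": 0, "wx": 0, "wy": 0, "wz": 0, "grip": 0.06},
  ],
)

```text
t: 2.95
tool_pos: [0.5953, -0.1218, 0.1644]
tool_rot: [-3.139, 0.079, 0.009]
wrist_force: [1.3, 0.4, -0.4]
opening: 0.0656
gripper_force: 0.0
```

Run:
```python
from h import *
s=monitor.observe(); print(s["tool_pos"],s["tool_rot"])
p=optics.snapshot("wrist"); cv2.imwrite("pics/w1.png",cv2.resize(p["img"],(800,600),interpolation=cv2.INTER_CUBIC))
print(p["K"],(-p["R"].T@p["t"]).round(3),p["R"].round(3))
for t in ["stop_grip","stop_line","pointer"]:
    print(t,[(np.round(b["location"],4).tolist(),round(b["score"],2)) for b in optics.boxes_of(p,t)])
```

```text
[ 0.59528931 -0.12182109  0.16439312] [-3.13929827  0.07869443  0.00924625]
[[297.31863964   0.         257.3100176 ]
 [  0.         297.31863964 186.2910849 ]
 [  0.           0.           1.        ]] [ 0.668 -0.125  0.351] [[-0.05  -0.999 -0.001]
 [-0.962  0.048  0.268]
 [-0.267  0.014 -0.964]]
stop_grip [([0.5955, -0.1172, 0.0845], 0.67), ([0.6096, -0.0305, 0.0686], 0.4)]
stop_line [([0.5925, -0.1154, 0.0833], 0.6)]
pointer [([0.6313, -0.0319, 0.0651], 0.89), ([0.4572, -0.0503, 0.0488], 0.33)]
```

View pics/w1.png

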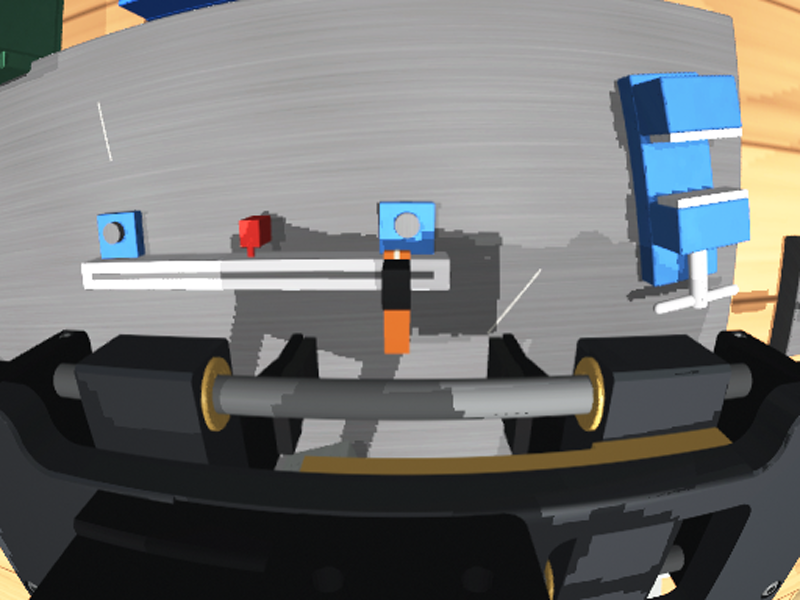

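The wrist view shows the white line at about (397,254), the grip at (397,280), the pointer nose at (251,254), and the fence's front edge from (83,289) to (449,289).

```bash
cat >> h.py <<'E'
def wback(p,uv,z):
    d=np.array([uv[0]-p["K"][0,2],uv[1]-p["K"][1,2]])/p["K"][0,0]; th=np.linalg.norm(d)
    v=np.r_[d/th*np.sin(th),np.cos(th)]; v=p["R"].T@v; o=-p["R"].T@p["t"]; return o+v*(z-o[2])/v[2]
E
python3 - <<'E'
from h import *
p=optics.snapshot("wrist")
F=lambda u,v,z: wback(p,(u/1.5625,v/1.5625),z)
L,Rr=F(83,290,.068),F(449,290,.068); d=(L-Rr)[:2]; print("len",np.linalg.norm(d),"yaw",np.arctan2(d[0],d[1])); fy=d/np.linalg.norm(d); fx=np.array([fy[1],-fy[0]])
for n,a in dict(L=L,R=Rr,line=F(397,254,.076),gripTopL=F(383,262,.104),gripTopR=F(410,262,.104),orangeEnd=F(397,337,.076),nose=F(251,253,.066),nose60=F(251,253,.06)).items(): print(n,a.round(4),"fx,fy",(a[:2]@fx).round(4),(a[:2]@fy).round(4))
E
```

```text
len 0.27474165202815726 yaw 0.052704089207542576
L [0.6055 0.1211 0.068 ] fx,fy 0.5983 0.1528
R [ 0.5911 -0.1533  0.068 ] fx,fy 0.5983 -0.1219
line [ 0.6177 -0.1213  0.076 ] fx,fy 0.6233 -0.0885
gripTopL [ 0.6188 -0.1138  0.104 ] fx,fy 0.624 -0.0811
gripTopR [ 0.618  -0.1288  0.104 ] fx,fy 0.624 -0.096
orangeEnd [ 0.5636 -0.1183  0.076 ] fx,fy 0.5691 -0.0884
nose [ 0.6224 -0.0252  0.066 ] fx,fy 0.6229 0.0076
nose60 [ 0.6215 -0.0231  0.06  ] fx,fy 0.6218 0.0097
```

>>> apply_moves(
  commands=[
    {"x": 0.004, "y": -0.0025, "z": 0.035, "wx": 0, "wy": 0, "wz": 0, "grip": 0.05},
    {"x": 0, "y": 0, "z": 0.05, "wx": 0, "wy": 0, "wz": 0, "grip": 0.05},
    {"x": 0, "y": 0, "z": 0, "wx": 0, "wy": 0, "wz": 0, "grip": 0.03},
    {"x": 0, "y": 0, "z": 0, "wx": 0, "wy": 0, "wz": 0, "grip": 0.0},
    {"x": 0, "y": 0, "z": 0, "wx": 0, "wy": 0, "wz": 0, "grip": 0.0},
  ],
)

```text
t: 3.82
tool_pos: [0.6038, -0.1205, 0.0855]
tool_rot: [3.139, -0.079, 0.007]
wrist_force: [-0.4, 0.2, 0.1]
opening: 0.0278
gripper_force: 0.0
```

>>> apply_moves(
  commands=[
    {"x": 0, "y": 0, "z": 0, "wx": 0, "wy": 0, "wz": 0, "grip": 0.0},
    {"x": 0, "y": 0, "z": 0, "wx": 0, "wy": 0, "wz": 0, "grip": 0.0},
    {"x": 0, "y": 0, "z": 0, "wx": 0, "wy": 0, "wz": 0, "grip": 0.0},
  ],
)

```text
t: 4.2
tool_pos: [0.6018, -0.1197, 0.0826]
tool_rot: [3.14, -0.079, 0.001]
wrist_force: [-0.1, 0.2, 0.4]
opening: 0.0026
gripper_force: 0.0
```

Run:
```python
from h import *
s=monitor.observe(); print(s["tool_pos"],s["opening"],s["gripper_force"])
p=optics.snapshot("wrist"); w=p["img"]; q=optics.snapshot("scene")["img"]
c=cv2.resize(q[150:290,170:370],(400,280),interpolation=cv2.INTER_CUBIC)
cv2.imwrite("pics/w2.png",np.hstack([cv2.resize(w,(400,300)),cv2.copyMakeBorder(c,0,20,0,0,0)]))
```

```text
[ 0.6018221  -0.1197289   0.08264945] 0.002581536492886786 0.0
```

View pics/w2.png

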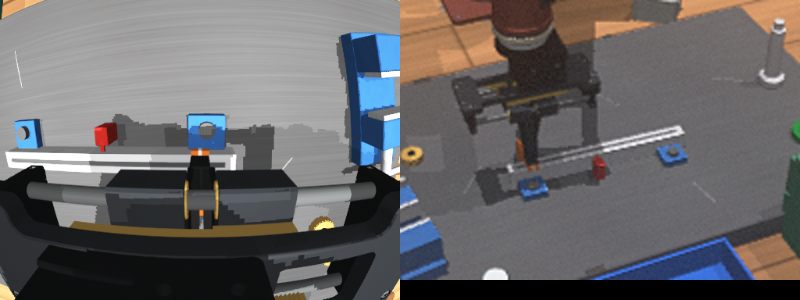

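Run:
```python
from h import *
s=monitor.observe(); print(s["tool_pos"],s["opening"],s["gripper_force"],s["joint_positions"])
w=optics.snapshot("wrist")["img"]; q=optics.snapshot("scene")["img"]
X=(s["tool_pos"])
c=cv2.resize(q[175:255,195:275],(400,400),interpolation=cv2.INTER_CUBIC)
d=cv2.resize(w[170:310,190:330],(400,400),interpolation=cv2.INTER_CUBIC)
cv2.imwrite("pics/w3.png",np.hstack([d,c]))
```

```text
[ 0.60167139 -0.11964542  0.08234755] 0.0008714303305800525 0.0 [-3.24786681e-01  2.97319599e-01  1.65883253e+00  2.08695390e-05
  1.18550703e+00  1.29635229e+00]
```

View pics/w3.png

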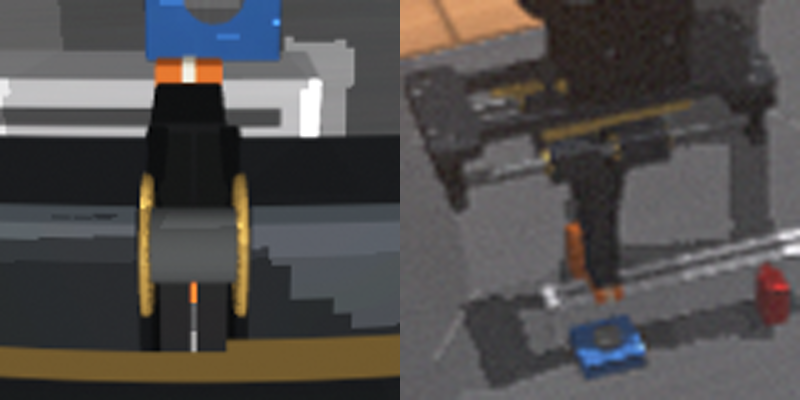

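```bash
cat >> h.py <<'E'
def wproj(p,X):
    c=p["R"]@np.asarray(X,float)+p["t"]; r=np.hypot(c[0],c[1]); th=np.arctan2(r,c[2]); return p["K"][:2,2]+p["K"][0,0]*th*c[:2]/r
E
python3 - <<'E'
from h import *
w=optics.snapshot("wrist"); q=optics.snapshot("scene"); s=monitor.observe()
Rt=Rn.from_rotvec(s["tool_rot"]).as_matrix(); T=np.array(s["tool_pos"])
a=.0520; fx=np.array([np.cos(a),-np.sin(a),0]); fy=np.array([np.sin(a),np.cos(a),0])
def show(n,X): print(n,"fx,fy",(X@fx).round(4),(X@fy).round(4),"wrist crop",((wproj(w,X)-[190,170])*400/140).round(),"scene crop",((proj(q,X)-[195,175])*5).round())
show("tcp",T)
for dx in (-.0095,.0095):
  for dz in (0,-.019,-.04): show(f"finger {dx} {dz}",T+Rt@np.array([dx,0,dz]))
for X in (.594,.618):
  for Z in (.076,.104): show(f"grip {X} {Z}",fx*X+fy*-.0885+[0,0,Z])
show("rear line",fx*.622-fy*.0885+[0,0,.076]); show("orange front",fx*.556-fy*.0885+[0,0,.076])
print((-w["R"].T@w["t"]).round(3))
E
```

```text
tcp fx,fy 0.6071 -0.0882 wrist crop [193. 133.] scene crop [197. 266.]
finger -0.0095 0 fx,fy 0.5976 -0.0883 wrist crop [193. 170.] scene crop [193. 255.]
finger -0.0095 -0.019 fx,fy 0.5976 -0.0883 wrist crop [193. 205.] scene crop [191. 230.]
finger -0.0095 -0.04 fx,fy 0.5976 -0.0883 wrist crop [193. 251.] scene crop [190. 202.]
finger 0.0095 0 fx,fy 0.6166 -0.0882 wrist crop [193.  95.] scene crop [202. 276.]
finger 0.0095 -0.019 fx,fy 0.6166 -0.0882 wrist crop [193. 124.] scene crop [201. 251.]
finger 0.0095 -0.04 fx,fy 0.6166 -0.0882 wrist crop [193. 163.] scene crop [199. 223.]
grip 0.594 0.076 fx,fy 0.594 -0.0885 wrist crop [194. 173.] scene crop [191. 260.]
grip 0.594 0.104 fx,fy 0.594 -0.0885 wrist crop [194. 225.] scene crop [189. 223.]
grip 0.618 0.076 fx,fy 0.618 -0.0885 wrist crop [194.  81.] scene crop [203. 286.]
grip 0.618 0.104 fx,fy 0.618 -0.0885 wrist crop [195. 122.] scene crop [201. 249.]
rear line fx,fy 0.622 -0.0885 wrist crop [194.  65.] scene crop [205. 291.]
orange front fx,fy 0.556 -0.0885 wrist crop [194. 303.] scene crop [173. 219.]
[ 0.674 -0.123  0.27 ]
```

Run:
```python
from h import *
s=monitor.observe(); print(s["opening"],s["gripper_force"])
w=optics.snapshot("wrist")["img"]
d=w[185:300,215:300].astype(float); d=(np.clip(d/110,0,1)**.5*255).astype(np.uint8)
cv2.imwrite("pics/w4.png",cv2.resize(d,None,fx=5,fy=5,interpolation=cv2.INTER_NEAREST))
```

```text
0.0004824352433716431 0.0
```

View pics/w4.png

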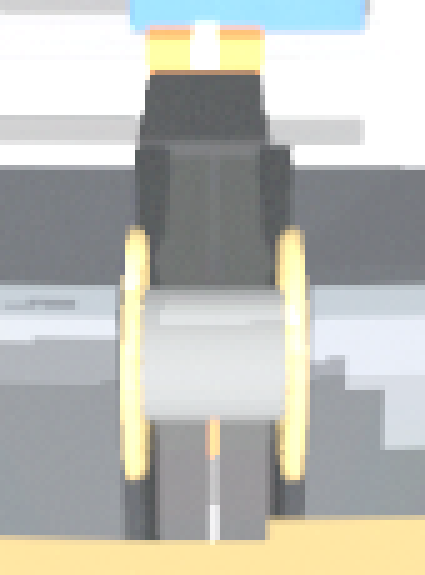

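Measured TCP and wrist view both put the closed fingertips at the grip, yet the opening reads 0 with no force. A small slide test will show whether they hold it.

>>> apply_moves(
  commands=[
    {"x": 0, "y": -0.008, "z": 0, "wx": 0, "wy": 0, "wz": 0, "grip": 0.0},
    {"x": 0, "y": -0.007, "z": 0, "wx": 0, "wy": 0, "wz": 0, "grip": 0.0},
    {"x": 0, "y": 0, "z": 0, "wx": 0, "wy": 0, "wz": 0, "grip": 0.0},
  ],
)

```text
t: 4.92
tool_pos: [0.6025, -0.1038, 0.0823]
tool_rot: [-3.14, 0.077, 0.0]
wrist_force: [-0.3, -0.5, -0.0]
opening: 0.0007
gripper_force: 0.0
```

```bash
cat > line.py <<'E'
from h import *
w=optics.snapshot("wrist"); s=monitor.observe(); im=w["img"].astype(int); b,g,r=im[...,0],im[...,1],im[...,2]
a=.0520; fx=np.array([np.cos(a),-np.sin(a),0]); fy=np.array([np.sin(a),np.cos(a),0]); T=np.array(s["tool_pos"])
print("tcp",T.round(4),"fx,fy",(T@fx).round(4),(T@fy).round(4),"F",np.round(s["wrist_force"],1),"open",round(s["opening"],4),round(s["gripper_force"],1))
def rep(n,m,z):
    px=np.argwhere(m)[:,::-1]
    if len(px)<3: print(n,"none");return
    X=np.array([wback(w,u,z) for u in px]); print(n,len(px),"fx,fy",(X@fx).mean().round(4),(X@fy).mean().round(4),"fy range",(X@fy).min().round(4),(X@fy).max().round(4))
for z in (.076,): 
    o=(r>150)&(g>50)&(g<170)&(b<80)&(r-g>60)
    Y,Xx=np.indices(o.shape); G=np.zeros(o.shape)
    rear=np.zeros(o.shape,bool)
    n,lab,st,_=cv2.connectedComponentsWithStats(o.astype(np.uint8))
    for i in range(1,n):
        if st[i,4]>5: rep(f"orange {st[i].tolist()}",lab==i,z)
rep("red",(r>120)&(g<60)&(b<60),.068)
rd=(r>120)&(g<60)&(b<60); 
if rd.any():
    ys=np.argwhere(rd)[:,0]; k=rd.copy(); k[:ys.max()-2]=False; rep("nose",k,.066)
E
python3 line.py
```

```text
tcp [ 0.6025 -0.1042  0.0823] fx,fy 0.6071 -0.0728 F [-0.3 -0.7  0.2] open 0.0006 0.0
orange [140, 170, 1, 9, 9] 9 fx,fy 0.6354 0.0105 fy range 0.0102 0.0108
orange [147, 187, 1, 6, 6] 6 fx,fy 0.624 0.0062 fy range 0.006 0.0063
orange [267, 192, 10, 7, 63] 63 fx,fy 0.6205 -0.0817 fy range -0.0849 -0.0788
orange [282, 192, 9, 7, 61] 61 fx,fy 0.6205 -0.0917 fy range -0.0946 -0.089
red 432 fx,fy 0.6325 0.0071 fy range 0.0005 0.0139
nose 15 fx,fy 0.6193 0.0079 fy range 0.0062 0.0096
```

Run:
```python
from h import *
p=optics.snapshot("wrist"); w=p["img"]; s=monitor.observe(); q=optics.snapshot("scene")
d=w[180:300,200:320].astype(float); d=(np.clip(d/140,0,1)**.5*255).astype(np.uint8)
e=q["img"][180:255,195:270].astype(float); e=(np.clip(e/140,0,1)**.5*255).astype(np.uint8)
cv2.imwrite("pics/w5.png",np.hstack([cv2.resize(d,(400,400),interpolation=0),cv2.resize(e,(400,400),interpolation=0)]))
T=np.array(s["tool_pos"]); Rt=Rn.from_rotvec(s["tool_rot"]).as_matrix()
for dx in(-.0095,.0095):
  for dz in (0,-.02):
    X=T+Rt@[dx,0,dz]; print(dx,dz,((wproj(p,X)-[200,180])*400/120).round(),((proj(q,X)-[195,180])*400/75).round())
```

```text
-0.0095 0 [193. 165.] [233. 239.]
-0.0095 -0.02 [193. 208.] [231. 211.]
0.0095 0 [193.  78.] [243. 262.]
0.0095 -0.02 [193. 113.] [242. 233.]
```

View pics/w5.png

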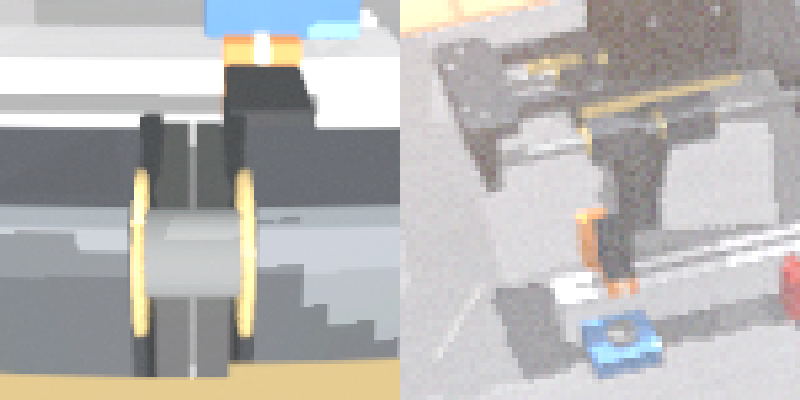

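The left crop shows the closed tips at (190,118) beside the grip. In both views that is about 20 mm higher than the reported TCP, so I'll check the tool data.

Run:
```python
from h import *
print([(a,getattr(bot,a)) for a in dir(bot) if not a.startswith("_")])
```

```text
[('PlanningError', <class 'workcell.PlanningError'>), ('grasp_offset', 0.0187)]
```

>>> apply_moves(
  commands=[
    {"x": 0, "y": 0.007, "z": -0.01, "wx": 0, "wy": 0, "wz": 0, "grip": 0.05},
    {"x": 0, "y": 0.007, "z": 0, "wx": 0, "wy": 0, "wz": 0, "grip": 0.05},
    {"x": 0, "y": 0, "z": 0, "wx": 0, "wy": 0, "wz": 0, "grip": 0.05},
    {"x": 0, "y": 0, "z": 0.01, "wx": 0, "wy": 0, "wz": 0, "grip": 0.05},
    {"x": 0, "y": 0, "z": 0.006, "wx": 0, "wy": 0, "wz": 0, "grip": 0.05},
  ],
)

```text
t: 5.7
tool_pos: [0.601, -0.1183, 0.0749]
tool_rot: [-3.14, 0.079, 0.003]
wrist_force: [-0.1, -0.3, -0.9]
opening: 0.0423
gripper_force: 0.0
```

>>> apply_moves(
  commands=[
    {"x": 0, "y": 0, "z": 0.005, "wx": 0, "wy": 0, "wz": 0, "grip": 0.05},
    {"x": 0, "y": 0, "z": 0, "wx": 0, "wy": 0, "wz": 0, "grip": 0.05},
  ],
)

```text
t: 5.95
tool_pos: [0.6012, -0.1184, 0.0704]
tool_rot: [-3.14, 0.079, 0.002]
wrist_force: [0.0, 0.7, -0.2]
opening: 0.0493
gripper_force: 0.0
```

>>> apply_moves(
  commands=[
    {"x": 0, "y": 0, "z": 0.003, "wx": 0, "wy": 0, "wz": 0, "grip": 0.05},
    {"x": 0, "y": 0, "z": 0, "wx": 0, "wy": 0, "wz": 0, "grip": 0.05},
  ],
)

```text
t: 6.2
tool_pos: [0.6017, -0.1187, 0.0683]
tool_rot: [3.141, -0.079, -0.0]
wrist_force: [-1.2, -0.1, 0.4]
opening: 0.0499
gripper_force: 0.0
```

>>> apply_moves(
  commands=[
    {"x": 0, "y": 0, "z": 0.004, "wx": 0, "wy": 0, "wz": 0, "grip": 0.05},
    {"x": 0, "y": 0, "z": 0, "wx": 0, "wy": 0, "wz": 0, "grip": 0.05},
  ],
)

```text
t: 6.45
tool_pos: [0.6014, -0.1186, 0.0639]
tool_rot: [-3.14, 0.079, 0.001]
wrist_force: [-0.3, -0.1, 0.7]
opening: 0.05
gripper_force: 0.0
```

No force at a reported 0.064, which is below the fence top at 0.068. The true fingertips are therefore higher than reported. I'll go a little deeper and close.

>>> apply_moves(
  commands=[
    {"x": 0, "y": 0, "z": 0.003, "wx": 0, "wy": 0, "wz": 0, "grip": 0.04},
    {"x": 0, "y": 0, "z": 0, "wx": 0, "wy": 0, "wz": 0, "grip": 0.0},
    {"x": 0, "y": 0, "z": 0, "wx": 0, "wy": 0, "wz": 0, "grip": 0.0},
    {"x": 0, "y": 0, "z": 0, "wx": 0, "wy": 0, "wz": 0, "grip": 0.0},
    {"x": 0, "y": 0, "z": 0, "wx": 0, "wy": 0, "wz": 0, "grip": 0.0},
  ],
)

```text
t: 7.08
tool_pos: [0.6018, -0.1185, 0.0615]
tool_rot: [-3.14, 0.079, -0.0]
wrist_force: [0.3, 0.6, 0.6]
opening: 0.016
gripper_force: 30.0
```

```bash
python3 line.py
```

```text
tcp [ 0.6019 -0.1186  0.0614] fx,fy 0.6072 -0.0871 F [-0.9  0.2  1.2] open 0.0158 30.0
orange [109, 169, 13, 4, 32] 32 fx,fy 0.6431 0.0054 fy range 0.0002 0.0093
orange [119, 188, 3, 5, 13] 13 fx,fy 0.6299 0.0025 fy range 0.0017 0.0033
orange [118, 199, 5, 4, 8] 8 fx,fy 0.622 0.0042 fy range 0.0022 0.0053
orange [245, 202, 10, 8, 80] 80 fx,fy 0.6202 -0.0821 fy range -0.0849 -0.0793
orange [261, 202, 10, 8, 78] 78 fx,fy 0.6202 -0.0919 fy range -0.0948 -0.0892
orange [246, 269, 24, 23, 534] 534 fx,fy 0.566 -0.0869 fy range -0.0949 -0.0791
red 454 fx,fy 0.6323 0.0069 fy range 0.0004 0.0138
nose 15 fx,fy 0.6189 0.0083 fy range 0.0064 0.0104
```

Gripped now: 16 mm opening, 30 N. The stop's centre line is at fy −0.087 and the nose at about +0.0075, so I'll slide it.

>>> apply_moves(
  commands=[
    {"x": 0, "y": -0.01, "z": 0, "wx": 0, "wy": 0, "wz": 0, "grip": 0.0},
    {"x": 0, "y": -0.02, "z": 0, "wx": 0, "wy": 0, "wz": 0, "grip": 0.0},
    {"x": 0, "y": -0.025, "z": 0, "wx": 0, "wy": 0, "wz": 0, "grip": 0.0},
    {"x": 0, "y": -0.02, "z": 0, "wx": 0, "wy": 0, "wz": 0, "grip": 0.0},
    {"x": 0, "y": -0.01, "z": 0, "wx": 0, "wy": 0, "wz": 0, "grip": 0.0},
  ],
)

```text
t: 7.75
tool_pos: [0.6063, -0.0353, 0.0615]
tool_rot: [3.137, -0.078, 0.001]
wrist_force: [1.1, -8.5, -0.8]
opening: 0.0157
gripper_force: 30.0
```

>>> apply_moves(
  commands=[
    {"x": 0, "y": -0.005, "z": 0, "wx": 0, "wy": 0, "wz": 0, "grip": 0.0},
    {"x": 0, "y": 0, "z": 0, "wx": 0, "wy": 0, "wz": 0, "grip": 0.0},
  ],
)

```text
t: 8.0
tool_pos: [0.6065, -0.0301, 0.0615]
tool_rot: [3.138, -0.079, 0.001]
wrist_force: [0.0, -4.0, -1.0]
opening: 0.0157
gripper_force: 30.0
```

```bash
python3 line.py
```

```text
tcp [ 0.6065 -0.0301  0.0614] fx,fy 0.6073 0.0015 F [ 0.7 -4.8 -1.2] open 0.0155 30.0
orange [237, 168, 21, 10, 169] 169 fx,fy 0.6414 0.0078 fy range 0.0019 0.0138
orange [245, 202, 11, 8, 81] 81 fx,fy 0.6202 0.0064 fy range 0.0031 0.0093
orange [261, 202, 10, 8, 78] 78 fx,fy 0.6203 -0.0033 fy range -0.0061 -0.0006
orange [246, 269, 24, 23, 541] 541 fx,fy 0.5661 0.0016 fy range -0.0064 0.0095
red 471 fx,fy 0.6317 0.0075 fy range 0.0012 0.0144
nose 17 fx,fy 0.622 0.0074 fy range 0.0057 0.0089
```

>>> apply_moves(
  commands=[
    {"x": 0, "y": -0.004, "z": 0, "wx": 0, "wy": 0, "wz": 0, "grip": 0.0},
    {"x": 0, "y": -0.002, "z": 0, "wx": 0, "wy": 0, "wz": 0, "grip": 0.0},
    {"x": 0, "y": 0, "z": 0, "wx": 0, "wy": 0, "wz": 0, "grip": 0.0},
    {"x": 0, "y": 0, "z": 0, "wx": 0, "wy": 0, "wz": 0, "grip": 0.0},
    {"x": 0, "y": 0, "z": 0, "wx": 0, "wy": 0, "wz": 0, "grip": 0.0},
  ],
)

```text
t: 8.68
tool_pos: [0.6068, -0.0247, 0.0615]
tool_rot: [3.138, -0.08, 0.001]
wrist_force: [1.1, -5.9, -0.3]
opening: 0.0159
gripper_force: 30.0
```

```bash
python3 line.py
```

```text
tcp [ 0.6068 -0.0247  0.0614] fx,fy 0.6073 0.0069 F [-0.  -6.8 -1.2] open 0.0158 30.0
orange [246, 168, 21, 11, 111] 111 fx,fy 0.6416 0.01 fy range 0.002 0.0139
orange [254, 197, 6, 3, 7] 7 fx,fy 0.625 0.0077 fy range 0.0061 0.0091
orange [245, 202, 11, 8, 81] 81 fx,fy 0.6202 0.0119 fy range 0.0085 0.0147
orange [261, 202, 10, 8, 78] 78 fx,fy 0.6203 0.0021 fy range -0.0007 0.0048
orange [246, 269, 24, 23, 541] 541 fx,fy 0.5661 0.0071 fy range -0.001 0.0149
red 543 fx,fy 0.6328 0.0071 fy range 0.0009 0.0143
nose 9 fx,fy 0.6223 0.0081 fy range 0.006 0.0092
```

Step 1 is in place: stop at 0.0070, pointer at 0.0073. I'll release, lift, and go to the V-block.

>>> apply_moves(
  commands=[
    {"x": 0, "y": 0, "z": 0, "wx": 0, "wy": 0, "wz": 0, "grip": 0.04},
    {"x": 0, "y": 0, "z": 0, "wx": 0, "wy": 0, "wz": 0, "grip": 0.04},
    {"x": 0, "y": 0, "z": 0, "wx": 0, "wy": 0, "wz": 0, "grip": 0.05},
    {"x": 0, "y": 0, "z": -0.05, "wx": 0, "wy": 0, "wz": 0, "grip": 0.06},
    {"x": 0, "y": 0, "z": -0.06, "wx": 0, "wy": 0, "wz": 0, "grip": 0.08},
  ],
)

```text
t: 9.35
tool_pos: [0.6051, -0.0222, 0.1707]
tool_rot: [-3.14, 0.079, 0.006]
wrist_force: [1.4, -0.7, 0.1]
opening: 0.058
gripper_force: 0.0
```

>>> apply_moves(
  commands=[
    {"x": -0.05, "y": 0.01, "z": 0, "wx": 0, "wy": 0, "wz": 0, "grip": 0.08},
    {"x": -0.05, "y": 0.01, "z": 0, "wx": 0, "wy": 0, "wz": 0, "grip": 0.08},
    {"x": -0.05, "y": 0.01, "z": 0, "wx": 0, "wy": 0, "wz": 0, "grip": 0.08},
    {"x": -0.05, "y": 0.004, "z": 0, "wx": 0, "wy": 0, "wz": 0, "grip": 0.08},
    {"x": 0, "y": 0, "z": 0, "wx": 0, "wy": 0, "wz": 0, "grip": 0.08},
  ],
)

```text
t: 9.98
tool_pos: [0.4023, -0.0462, 0.1708]
tool_rot: [-3.14, 0.08, 0.001]
wrist_force: [-0.4, -0.1, 0.2]
opening: 0.0798
gripper_force: 0.0
```

```bash
cat > vb.py <<'E'
from h import *
w=optics.snapshot("wrist"); s=monitor.observe(); print(np.round(s["tool_pos"],4),np.round(s["tool_rot"],4),s["opening"])
cv2.imwrite("pics/w6.png",w["img"][::1])
for b in optics.boxes_of(w,"vblock")[:3]: print(np.round(b["location"],4),b["score"])
for b in optics.outline_of(w,"vblock")[:3]:
    m=b["pixels"].astype(np.uint8); c=max(cv2.findContours(m,0,2)[0],key=cv2.contourArea)[:,0]
    q=np.array([wback(w,u,.076)[:2] for u in c]).astype(np.float32); print(b["score"],m.sum(),cv2.boundingRect(m),cv2.minAreaRect(q),cv2.boxPoints(cv2.minAreaRect(q)).round(4).tolist())
E
python3 vb.py; python3 m.py | tail -8
```

```text
[ 0.4045 -0.0465  0.1716] [ 3.1403e+00 -7.9900e-02  2.6000e-03] 0.07951102526343974
[ 0.4341 -0.0515  0.0719] 0.58
0.55 2820 (227, 119, 69, 63) ((0.433442622423172, -0.05124536156654358), (0.04836837947368622, 0.056914281100034714), 15.485332489013672) [[0.4025000035762787, -0.030300000682473183], [0.41769999265670776, -0.08510000258684158], [0.4643000066280365, -0.0722000002861023], [0.44920000433921814, -0.017400000244379044]]
tool R
 [[ 0.999 -0.05   0.002]
 [-0.05  -0.999 -0.   ]
 [ 0.002  0.    -1.   ]] [ 0.4061 -0.0468  0.1721]
fence white: mid [ 0.60433096 -0.01704765] slope dx/dy [0.05197117 0.6052169 ] rect ((0.6043988466262817, -0.017196491360664368), (0.2703186571598053, 0.022200681269168854), 87.00933837890625)
fx [ 0.99865223 -0.05190112] range along fy -0.12096091640194576 0.1493522830835844 fx pct [0.59371351 0.60405068 0.61515943]m.py:12: RuntimeWarning: Mean of empty slice.
  o=blob((r>180)&(g>80)&(g<190)&(b<90),270,320,140,170); qo=rect(o,.076); print("orange",qo.mean(0),"fy",(qo@fy).mean(),np.ptp(qo@fy),"fx",(qo@fx).min(),(qo@fx).max())
  ret = ret.dtype.type(ret / rcount)
Traceback (most recent call last):
  File "m.py", line 12, in <module>
    o=blob((r>180)&(g>80)&(g<190)&(b<90),270,320,140,170); qo=rect(o,.076); print("orange",qo.mean(0),"fy",(qo@fy).mean(),np.ptp(qo@fy),"fx",(qo@fx).min(),(qo@fx).max())
                                                                                                            ~~^~~
ValueError: matmul: Input operand 1 has a mismatch in its core dimension 0, with gufunc signature (n?,k),(k,m?)->(n?,m?) (size 2 is different from 0)
```

>>> apply_moves(
  commands=[
    {"x": 0, "y": 0, "z": 0, "wx": 0, "wy": 0, "wz": -9.0, "grip": 0.085},
    {"x": 0, "y": 0, "z": 0, "wx": 0, "wy": 0, "wz": -9.0, "grip": 0.085},
    {"x": 0.024, "y": 0.011, "z": 0.03, "wx": 0, "wy": 0, "wz": 0, "grip": 0.085},
    {"x": 0, "y": 0, "z": 0, "wx": 0, "wy": 0, "wz": 0, "grip": 0.085},
  ],
)

```text
t: 10.68
tool_pos: [0.4311, -0.0507, 0.1389]
tool_rot: [-3.112, -0.414, 0.007]
wrist_force: [-0.6, 0.2, 0.7]
opening: 0.0849
gripper_force: 0.0
```

```bash
python3 vb.py
```

```text
[ 0.4311 -0.0507  0.14  ] [-3.1125 -0.4137  0.0055] 0.08499958868062737
0.92 3492 (227, 158, 65, 56) ((0.4355067014694214, -0.0513862781226635), (0.050048328936100006, 0.056483522057533264), 15.166339874267578) [[0.40400001406669617, -0.030700000002980232], [0.4187000095844269, -0.0851999968290329], [0.46700000762939453, -0.07209999859333038], [0.4523000121116638, -0.01759999990463257]]
```

View pics/w6.png

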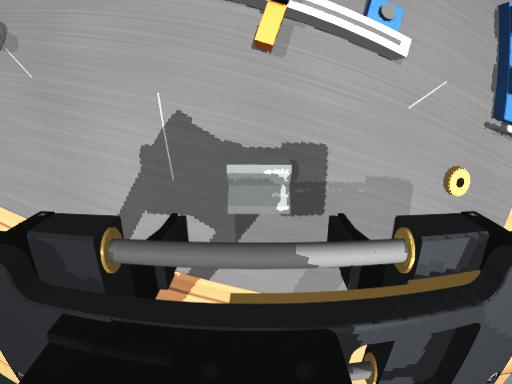

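The block lies square between the fingers, at (259,188). Descending and gripping its ends.

>>> apply_moves(
  commands=[
    {"x": 0.001, "y": 0.001, "z": 0.045, "wx": 0, "wy": 0, "wz": 0, "grip": 0.085},
    {"x": 0, "y": 0, "z": 0.03, "wx": 0, "wy": 0, "wz": 0, "grip": 0.085},
    {"x": 0, "y": 0, "z": 0.02, "wx": 0, "wy": 0, "wz": 0, "grip": 0.085},
    {"x": 0, "y": 0, "z": 0, "wx": 0, "wy": 0, "wz": 0, "grip": 0.07},
    {"x": 0, "y": 0, "z": 0, "wx": 0, "wy": 0, "wz": 0, "grip": 0.04},
  ],
)

```text
t: 11.45
tool_pos: [0.4335, -0.0521, 0.0479]
tool_rot: [3.113, 0.413, 0.003]
wrist_force: [0.4, -0.5, 0.3]
opening: 0.0722
gripper_force: 0.0
```

>>> apply_moves(
  commands=[
    {"x": 0, "y": 0, "z": 0, "wx": 0, "wy": 0, "wz": 0, "grip": 0.04},
    {"x": 0, "y": 0, "z": 0, "wx": 0, "wy": 0, "wz": 0, "grip": 0.04},
    {"x": 0, "y": 0, "z": 0, "wx": 0, "wy": 0, "wz": 0, "grip": 0.04},
  ],
)

```text
t: 11.82
tool_pos: [0.4327, -0.0519, 0.0468]
tool_rot: [3.114, 0.413, 0.001]
wrist_force: [0.2, -0.4, 0.6]
opening: 0.0442
gripper_force: 0.2
```

>>> apply_moves(
  commands=[
    {"x": 0, "y": 0, "z": 0, "wx": 0, "wy": 0, "wz": 0, "grip": 0.04},
  ],
)

```text
t: 11.95
tool_pos: [0.4324, -0.0518, 0.0465]
tool_rot: [3.114, 0.413, -0.0]
wrist_force: [-1.0, -1.7, 1.8]
opening: 0.0413
gripper_force: 1.1
```

```bash
python3 vb.py
python3 - <<'E'
from h import *
w=optics.snapshot("wrist")["img"]; q=optics.snapshot("scene"); s=monitor.observe()
u=proj(q,s["tool_pos"]).astype(int); e=q["img"][u[1]-50:u[1]+30,u[0]-40:u[0]+40]
d=w[130:290,180:340].astype(float); d=(np.clip(d/180,0,1)**.6*255).astype(np.uint8)
cv2.imwrite("pics/w7.png",np.hstack([cv2.resize(d,(400,400),interpolation=2),cv2.resize(e,(400,400),interpolation=2)]))
E
```

```text
[ 0.4323 -0.0519  0.0465] [ 3.1142e+00  4.1310e-01 -3.0000e-04] 0.04042816918401988
[ 0.4501 -0.048   0.0671] 0.77
[ 0.242  -0.3428  0.0043] 0.54
0.7 144 (412, 367, 20, 17) ((0.3201742470264435, -0.2490088790655136), (0.018491100519895554, 0.023665256798267365), 79.2193374633789) [[0.3068000078201294, -0.25589999556541443], [0.33009999990463257, -0.26030001044273376], [0.3334999978542328, -0.24210000038146973], [0.31029999256134033, -0.23770000040531158]]
0.59 4885 (207, 182, 99, 60) ((0.4455074369907379, -0.047428280115127563), (0.035846956074237823, 0.05558622628450394), 15.108799934387207) [[0.42100000381469727, -0.025299999862909317], [0.43540000915527344, -0.07890000194311142], [0.4700999855995178, -0.06960000097751617], [0.45559999346733093, -0.01590000092983246]]
```

View pics/w7.png

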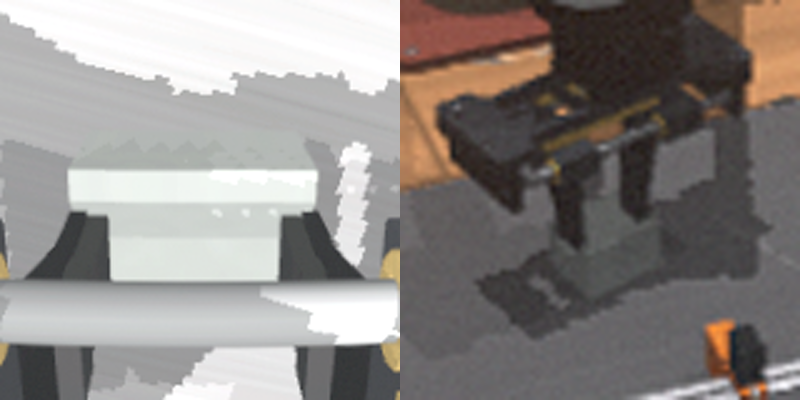

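The fingertips sit on top of the block, not beside it: left crop at (95,215) and (295,215). So the true tips are about 25 mm above the reported TCP, which matches the first miss. I'll lift, open and go deeper by that amount.

>>> apply_moves(
  commands=[
    {"x": 0, "y": 0, "z": -0.015, "wx": 0, "wy": 0, "wz": 0, "grip": 0.085},
    {"x": 0, "y": 0, "z": 0, "wx": 0, "wy": 0, "wz": 0, "grip": 0.085},
    {"x": 0, "y": 0, "z": 0, "wx": 0, "wy": 0, "wz": 0, "grip": 0.085},
    {"x": 0, "y": 0, "z": 0, "wx": 0, "wy": 0, "wz": 0, "grip": 0.085},
    {"x": 0, "y": 0, "z": 0, "wx": 0, "wy": 0, "wz": 0, "grip": 0.085},
  ],
)

```text
t: 12.82
tool_pos: [0.4322, -0.0517, 0.0611]
tool_rot: [-3.114, -0.413, 0.001]
wrist_force: [-0.1, 0.1, 0.1]
opening: 0.0803
gripper_force: 0.0
```

```bash
python3 vb.py
```

```text
[ 0.4322 -0.0517  0.0611] [-3.1141e+00 -4.1310e-01  6.0000e-04] 0.08250358955105333
[ 0.4453 -0.0493  0.071 ] 0.8
0.97 5633 (211, 177, 93, 66) ((0.4416908621788025, -0.048852480947971344), (0.04300961643457413, 0.056403469294309616), 14.351489067077637) [[0.4138999879360199, -0.026900000870227814], [0.4277999997138977, -0.08150000125169754], [0.46950000524520874, -0.07079999893903732], [0.4555000066757202, -0.016200000420212746]]
```

>>> apply_moves(
  commands=[
    {"x": 0, "y": 0, "z": 0.015, "wx": 0, "wy": 0, "wz": 0, "grip": 0.085},
    {"x": 0, "y": 0, "z": 0.012, "wx": 0, "wy": 0, "wz": 0, "grip": 0.085},
    {"x": 0, "y": 0, "z": 0, "wx": 0, "wy": 0, "wz": 0, "grip": 0.06},
    {"x": 0, "y": 0, "z": 0, "wx": 0, "wy": 0, "wz": 0, "grip": 0.04},
    {"x": 0, "y": 0, "z": 0, "wx": 0, "wy": 0, "wz": 0, "grip": 0.04},
  ],
)

```text
t: 13.6
tool_pos: [0.4328, -0.0519, 0.0347]
tool_rot: [3.114, 0.413, 0.001]
wrist_force: [0.5, -0.9, -0.3]
opening: 0.0627
gripper_force: 0.0
```

>>> apply_moves(
  commands=[
    {"x": 0, "y": 0, "z": 0, "wx": 0, "wy": 0, "wz": 0, "grip": 0.04},
    {"x": 0, "y": 0, "z": 0, "wx": 0, "wy": 0, "wz": 0, "grip": 0.04},
  ],
)

```text
t: 13.85
tool_pos: [0.4327, -0.0518, 0.0347]
tool_rot: [3.114, 0.413, 0.001]
wrist_force: [-0.1, 1.2, 1.1]
opening: 0.0558
gripper_force: 30.0
```

Block gripped: 56 mm, 30 N. I'll lift it 15 mm, turn it parallel to the fence, and carry it left of the stop, sideways first and then forward.

>>> apply_moves(
  commands=[
    {"x": 0, "y": 0, "z": -0.015, "wx": 0, "wy": 0, "wz": 0, "grip": 0.04},
    {"x": 0, "y": 0, "z": 0, "wx": 0, "wy": 0, "wz": 9.0, "grip": 0.04},
    {"x": 0, "y": 0, "z": 0, "wx": 0, "wy": 0, "wz": 9.1, "grip": 0.04},
    {"x": 0.01, "y": -0.046, "z": 0, "wx": 0, "wy": 0, "wz": 0, "grip": 0.04},
    {"x": 0.01, "y": -0.048, "z": 0, "wx": 0, "wy": 0, "wz": 0, "grip": 0.04},
  ],
)

```text
t: 14.48
tool_pos: [0.4572, 0.0416, 0.0497]
tool_rot: [3.14, -0.086, -0.0]
wrist_force: [-0.0, -0.2, -5.3]
opening: 0.0558
gripper_force: 30.0
```

>>> apply_moves(
  commands=[
    {"x": 0.04, "y": 0, "z": 0, "wx": 0, "wy": 0, "wz": 0, "grip": 0.04},
    {"x": 0.04, "y": 0, "z": 0, "wx": 0, "wy": 0, "wz": 0, "grip": 0.04},
    {"x": 0.01, "y": 0, "z": 0, "wx": 0, "wy": 0, "wz": 0, "grip": 0.04},
    {"x": 0, "y": 0, "z": 0, "wx": 0, "wy": 0, "wz": 0, "grip": 0.04},
  ],
)

```text
t: 14.98
tool_pos: [0.5466, 0.0363, 0.049]
tool_rot: [-3.14, 0.082, 0.003]
wrist_force: [-0.1, -0.1, -5.2]
opening: 0.0554
gripper_force: 30.0
```

```bash
cat > vf.py <<'E'
from h import *
a=.0520; fx=np.array([np.cos(a),-np.sin(a)]); fy=np.array([np.sin(a),np.cos(a)]); s=monitor.observe(); T=np.array(s["tool_pos"])
x=Rn.from_rotvec(s["tool_rot"]).as_matrix()[:,0]
print("tcp",T.round(4),"fx,fy",(T[:2]@fx).round(4),(T[:2]@fy).round(4),"yaw err deg",np.degrees(np.arctan2(x[1],x[0])+a).round(2),"F",np.round(s["wrist_force"],1),"open",round(s["opening"],4),s["gripper_force"])
w=optics.snapshot("wrist"); im=w["img"].astype(int); b,g,r=im[...,0],im[...,1],im[...,2]
for n in ["vblock"]:
  for o in optics.outline_of(w,n)[:2]:
    px=np.argwhere(o["pixels"])[:,::-1]; Z=.076
    X=np.array([wback(w,u,Z)[:2] for u in px]); print(n,round(o["score"],2),len(px),"fx",(X@fx).min().round(4),(X@fx).max().round(4),"fy",(X@fy).min().round(4),(X@fy).max().round(4))
o=((r>150)&(g>50)&(g<170)&(b<80)&(r-g>60)).astype(np.uint8); n,l,st,_=cv2.connectedComponentsWithStats(o)
for i in range(1,n):
    if st[i,4]>30:
        X=np.array([wback(w,u,.076)[:2] for u in np.argwhere(l==i)[:,::-1]]); print("orange",st[i].tolist(),"fx",(X@fx).min().round(4),(X@fx).max().round(4),"fy",(X@fy).min().round(4),(X@fy).max().round(4))
E
python3 vf.py
```

```text
tcp [0.5466 0.0363 0.049 ] fx,fy 0.5439 0.0647 yaw err deg -0.01 F [-0.1 -0.1 -5.2] open 0.0554 29.99921254813671
vblock 0.56 6441 fx 0.5111 0.5722 fy 0.0338 0.096
vblock 0.51 214 fx 0.2846 0.3537 fy -0.2932 -0.2416
orange [346, 66, 22, 42, 623] fx 0.6177 0.6409 fy 0.0039 0.0164
orange [342, 176, 29, 37, 857] fx 0.5566 0.5787 fy -0.0009 0.0152
```

>>> apply_moves(
  commands=[
    {"x": 0.01, "y": 0, "z": 0.01, "wx": 0, "wy": 0, "wz": 0, "grip": 0.04},
    {"x": 0.01, "y": 0, "z": 0.004, "wx": 0, "wy": 0, "wz": 0, "grip": 0.04},
    {"x": 0, "y": 0, "z": 0, "wx": 0, "wy": 0, "wz": 0, "grip": 0.04},
  ],
)

```text
t: 15.45
tool_pos: [0.5679, 0.0351, 0.0352]
tool_rot: [3.14, -0.082, 0.001]
wrist_force: [0.4, -0.2, -5.7]
opening: 0.0551
gripper_force: 30.0
```

>>> apply_moves(
  commands=[
    {"x": 0.004, "y": 0, "z": 0, "wx": 0, "wy": 0, "wz": 0, "grip": 0.04},
    {"x": 0, "y": 0, "z": 0, "wx": 0, "wy": 0, "wz": 0, "grip": 0.04},
  ],
)

```text
t: 15.7
tool_pos: [0.5714, 0.0351, 0.0353]
tool_rot: [3.141, -0.082, 0.0]
wrist_force: [0.2, -0.2, -6.0]
opening: 0.0554
gripper_force: 30.0
```

```bash
python3 vf.py
```

```text
tcp [0.5714 0.0351 0.0353] fx,fy 0.5688 0.0647 yaw err deg -0.01 F [ 0.2 -0.2 -6. ] open 0.0554 29.999129846692085
vblock 0.85 5985 fx 0.5453 0.5986 fy 0.0368 0.0934
vblock 0.44 191 fx 0.3387 0.3828 fy -0.2615 -0.2137
orange [351, 108, 24, 46, 717] fx 0.6189 0.6422 fy 0.0043 0.0171
orange [351, 155, 5, 39, 51] fx 0.5973 0.6178 fy 0.0143 0.0155
orange [346, 198, 22, 43, 359] fx 0.5696 0.5946 fy 0.0042 0.0153
```

>>> apply_moves(
  commands=[
    {"x": 0.002, "y": 0, "z": 0.0005, "wx": 0, "wy": 0, "wz": 0, "grip": 0.04},
    {"x": 0.001, "y": 0, "z": 0.0005, "wx": 0, "wy": 0, "wz": 0, "grip": 0.04},
    {"x": 0, "y": 0, "z": 0, "wx": 0, "wy": 0, "wz": 0, "grip": 0.04},
  ],
)

```text
t: 16.18
tool_pos: [0.5745, 0.0349, 0.0348]
tool_rot: [3.14, -0.082, 0.001]
wrist_force: [-0.9, 0.3, -2.5]
opening: 0.0553
gripper_force: 30.0
```

>>> apply_moves(
  commands=[
    {"x": 0.002, "y": 0, "z": 0, "wx": 0, "wy": 0, "wz": 0, "grip": 0.04},
    {"x": 0, "y": 0, "z": 0, "wx": 0, "wy": 0, "wz": 0, "grip": 0.04},
  ],
)

```text
t: 16.42
tool_pos: [0.5767, 0.0348, 0.0348]
tool_rot: [3.14, -0.082, 0.001]
wrist_force: [-0.9, -0.9, -0.5]
opening: 0.0556
gripper_force: 30.0
```

>>> apply_moves(
  commands=[
    {"x": 0.002, "y": 0, "z": 0, "wx": 0, "wy": 0, "wz": 0, "grip": 0.04},
    {"x": 0, "y": 0, "z": 0, "wx": 0, "wy": 0, "wz": 0, "grip": 0.04},
  ],
)

```text
t: 16.68
tool_pos: [0.5767, 0.0348, 0.0347]
tool_rot: [3.14, -0.081, -0.005]
wrist_force: [-8.1, 0.1, 7.7]
opening: 0.0557
gripper_force: 30.0
```

>>> apply_moves(
  commands=[
    {"x": 0.0015, "y": 0, "z": 0, "wx": 0, "wy": 0, "wz": 0, "grip": 0.04},
    {"x": 0, "y": 0, "z": 0, "wx": 0, "wy": 0, "wz": 0, "grip": 0.04},
  ],
)

```text
t: 16.92
tool_pos: [0.5767, 0.0348, 0.0347]
tool_rot: [3.14, -0.081, -0.011]
wrist_force: [-14.3, -0.5, 12.4]
opening: 0.0556
gripper_force: 30.0
```

Flush contact with the fence at TCP fx 0.574. Now I'll relax, release, lift and close the fingers, then push the left end.

>>> apply_moves(
  commands=[
    {"x": -0.0035, "y": 0, "z": 0, "wx": 0, "wy": 0, "wz": 0, "grip": 0.04},
    {"x": 0, "y": 0, "z": 0, "wx": 0, "wy": 0, "wz": 0, "grip": 0.063},
    {"x": 0, "y": 0, "z": 0, "wx": 0, "wy": 0, "wz": 0, "grip": 0.063},
    {"x": 0, "y": 0, "z": -0.02, "wx": 0, "wy": 0, "wz": 0, "grip": 0.063},
    {"x": 0, "y": 0, "z": -0.04, "wx": 0, "wy": 0, "wz": 0, "grip": 0.04},
  ],
)

```text
t: 17.55
tool_pos: [0.5749, 0.0349, 0.0943]
tool_rot: [-3.14, 0.082, 0.005]
wrist_force: [0.3, -0.2, 0.3]
opening: 0.0585
gripper_force: 0.0
```

>>> apply_moves(
  commands=[
    {"x": 0, "y": -0.03, "z": -0.01, "wx": 0, "wy": 0, "wz": 0, "grip": 0.0},
    {"x": 0, "y": -0.026, "z": 0, "wx": 0, "wy": 0, "wz": 0, "grip": 0.0},
    {"x": 0, "y": 0, "z": 0, "wx": 0, "wy": 0, "wz": 0, "grip": 0.0},
    {"x": 0, "y": 0, "z": 0, "wx": 0, "wy": 0, "wz": 0, "grip": 0.0},
    {"x": 0, "y": 0, "z": 0, "wx": 0, "wy": 0, "wz": 0, "grip": 0.0},
  ],
)

```text
t: 18.18
tool_pos: [0.5791, 0.09, 0.1045]
tool_rot: [3.14, -0.083, -0.0]
wrist_force: [-0.8, -0.3, 0.2]
opening: 0.011
gripper_force: 0.0
```

```bash
python3 vf.py
```

```text
tcp [0.5791 0.09   0.1045] fx,fy 0.5736 0.12 yaw err deg -0.05 F [-0.8 -0.3  0.2] open 0.011 0.0
vblock 0.89 3286 fx 0.5606 0.5992 fy 0.0367 0.097
vblock 0.62 115 fx 0.2427 0.2975 fy -0.3307 -0.289
orange [388, 117, 16, 26, 295] fx 0.6229 0.6425 fy 0.0056 0.0186
orange [389, 148, 3, 27, 32] fx 0.5972 0.6181 fy 0.0143 0.0157
```

>>> apply_moves(
  commands=[
    {"x": 0, "y": 0, "z": 0.04, "wx": 0, "wy": 0, "wz": 0, "grip": 0.0},
    {"x": -0.002, "y": 0, "z": 0.026, "wx": 0, "wy": 0, "wz": 0, "grip": 0.0},
    {"x": 0, "y": 0.008, "z": 0, "wx": 0, "wy": 0, "wz": 0, "grip": 0.0},
    {"x": 0, "y": 0.008, "z": 0, "wx": 0, "wy": 0, "wz": 0, "grip": 0.0},
    {"x": 0, "y": 0, "z": 0, "wx": 0, "wy": 0, "wz": 0, "grip": 0.0},
  ],
)

```text
t: 18.9
tool_pos: [0.5777, 0.0739, 0.0401]
tool_rot: [3.14, -0.084, 0.005]
wrist_force: [-0.5, -0.1, 0.3]
opening: 0.0006
gripper_force: 0.0
```

```bash
python3 vf.py
```

```text
tcp [0.5777 0.0739 0.0401] fx,fy 0.5731 0.1038 yaw err deg -0.08 F [-0.5 -0.1  0.3] open 0.0006 0.0
vblock 0.78 2153 fx 0.5826 0.5989 fy 0.037 0.0945
vblock 0.75 199 fx 0.3339 0.3811 fy -0.2314 -0.182
orange [409, 120, 20, 34, 539] fx 0.6234 0.6425 fy 0.0063 0.019
orange [410, 159, 5, 35, 44] fx 0.5998 0.6199 fy 0.0143 0.0154
```

>>> apply_moves(
  commands=[
    {"x": 0, "y": 0.003, "z": 0.003, "wx": 0, "wy": 0, "wz": 0, "grip": 0.0},
    {"x": 0, "y": 0.003, "z": 0, "wx": 0, "wy": 0, "wz": 0, "grip": 0.0},
    {"x": 0, "y": 0, "z": 0, "wx": 0, "wy": 0, "wz": 0, "grip": 0.0},
  ],
)

```text
t: 19.38
tool_pos: [0.5759, 0.069, 0.0354]
tool_rot: [-3.14, 0.082, -0.0]
wrist_force: [1.3, 1.0, 0.6]
opening: 0.0001
gripper_force: 0.6
```

>>> apply_moves(
  commands=[
    {"x": 0, "y": 0.004, "z": 0, "wx": 0, "wy": 0, "wz": 0, "grip": 0.0},
    {"x": 0, "y": 0.004, "z": 0, "wx": 0, "wy": 0, "wz": 0, "grip": 0.0},
    {"x": 0, "y": 0, "z": 0, "wx": 0, "wy": 0, "wz": 0, "grip": 0.0},
  ],
)

```text
t: 19.75
tool_pos: [0.5754, 0.0604, 0.0353]
tool_rot: [3.14, -0.082, -0.0]
wrist_force: [-0.4, 0.4, 0.5]
opening: 0.0001
gripper_force: 0.2
```

```bash
python3 vf.py
```

```text
tcp [0.5754 0.0604 0.0353] fx,fy 0.5715 0.0902 yaw err deg -0.02 F [-0.4  0.4  0.5] open 0.0001 0.19626226961952042
vblock 0.93 2244 fx 0.5826 0.5995 fy 0.0249 0.0827
vblock 0.63 176 fx 0.3409 0.3824 fy -0.2366 -0.1895
orange [393, 116, 22, 36, 603] fx 0.6235 0.6423 fy 0.0057 0.0184
orange [393, 161, 7, 30, 42] fx 0.6017 0.618 fy 0.0135 0.0154
orange [387, 200, 27, 39, 496] fx 0.5718 0.5959 fy -0.0008 0.0152
```

>>> apply_moves(
  commands=[
    {"x": 0, "y": 0.004, "z": 0, "wx": 0, "wy": 0, "wz": 0, "grip": 0.0},
    {"x": 0, "y": 0.004, "z": 0, "wx": 0, "wy": 0, "wz": 0, "grip": 0.0},
    {"x": 0, "y": 0, "z": 0, "wx": 0, "wy": 0, "wz": 0, "grip": 0.0},
  ],
)

```text
t: 20.23
tool_pos: [0.5749, 0.0523, 0.0352]
tool_rot: [3.14, -0.082, -0.0]
wrist_force: [-0.4, -0.1, 0.4]
opening: 0.0004
gripper_force: 0.0
```

>>> apply_moves(
  commands=[
    {"x": 0, "y": 0.001, "z": 0, "wx": 0, "wy": 0, "wz": 0, "grip": 0.0},
    {"x": 0, "y": 0, "z": 0, "wx": 0, "wy": 0, "wz": 0, "grip": 0.0},
  ],
)

```text
t: 20.48
tool_pos: [0.5749, 0.0519, 0.0353]
tool_rot: [3.141, -0.082, -0.0]
wrist_force: [0.2, 1.6, 0.4]
opening: 0.0004
gripper_force: 0.5
```

```bash
python3 vf.py
```

```text
tcp [0.5749 0.0519 0.0353] fx,fy 0.5714 0.0817 yaw err deg -0.01 F [0.2 1.6 0.4] open 0.0004 0.48373712226748466
vblock 0.78 2130 fx 0.5831 0.5989 fy 0.0174 0.0743
vblock 0.6 171 fx 0.3413 0.3822 fy -0.2447 -0.1985
orange [380, 115, 22, 38, 636] fx 0.6226 0.6423 fy 0.0054 0.018
orange [380, 160, 6, 34, 48] fx 0.6 0.6183 fy 0.0137 0.0154
orange [375, 197, 26, 42, 666] fx 0.5723 0.5977 fy -0.0009 0.0153
```

>>> apply_moves(
  commands=[
    {"x": 0, "y": 0.001, "z": 0, "wx": 0, "wy": 0, "wz": 0, "grip": 0.0},
    {"x": 0, "y": 0, "z": 0, "wx": 0, "wy": 0, "wz": 0, "grip": 0.0},
  ],
)

```text
t: 20.82
tool_pos: [0.5749, 0.051, 0.0353]
tool_rot: [-3.14, 0.082, 0.0]
wrist_force: [0.4, 1.8, -0.6]
opening: 0.0007
gripper_force: 0.8
```

>>> apply_moves(
  commands=[
    {"x": 0, "y": 0.0006, "z": 0, "wx": 0, "wy": 0, "wz": 0, "grip": 0.0},
    {"x": 0, "y": 0, "z": 0, "wx": 0, "wy": 0, "wz": 0, "grip": 0.0},
  ],
)

```text
t: 21.08
tool_pos: [0.5749, 0.0503, 0.0353]
tool_rot: [-3.141, 0.082, 0.0]
wrist_force: [-0.7, 2.0, -0.5]
opening: 0.0003
gripper_force: 0.8
```

```bash
python3 vf.py
```

```text
tcp [0.5749 0.0503 0.0353] fx,fy 0.5715 0.0801 yaw err deg -0.01 F [-0.7  2.  -0.5] open 0.0003 0.8209687359965301
vblock 0.96 2265 fx 0.5825 0.599 fy 0.0146 0.0727
vblock 0.54 183 fx 0.3413 0.3836 fy -0.2463 -0.1986
orange [377, 115, 23, 37, 639] fx 0.6232 0.6423 fy 0.0053 0.0179
orange [377, 155, 5, 37, 53] fx 0.6011 0.6209 fy 0.0144 0.0155
orange [372, 203, 27, 36, 641] fx 0.5723 0.5943 fy -0.0008 0.0152
```

>>> apply_moves(
  commands=[
    {"x": 0, "y": 0.0008, "z": 0, "wx": 0, "wy": 0, "wz": 0, "grip": 0.0},
    {"x": 0, "y": 0, "z": 0, "wx": 0, "wy": 0, "wz": 0, "grip": 0.0},
  ],
)

```text
t: 21.42
tool_pos: [0.5749, 0.0502, 0.0353]
tool_rot: [-3.139, 0.082, -0.0]
wrist_force: [-0.1, 4.7, -1.1]
opening: 0.0005
gripper_force: 2.6
```

The block now butts the stop: motion stalled and the force rose to 4.7 N. Next I'll back off, lift, and place the closed fingers in the groove for the diagonal push.

>>> apply_moves(
  commands=[
    {"x": 0, "y": -0.004, "z": 0, "wx": 0, "wy": 0, "wz": 0, "grip": 0.0},
    {"x": 0, "y": 0, "z": -0.055, "wx": 0, "wy": 0, "wz": 0, "grip": 0.0},
    {"x": 0.004, "y": 0.041, "z": 0, "wx": 0, "wy": 0, "wz": 0, "grip": 0.0},
    {"x": 0, "y": 0, "z": 0, "wx": 0, "wy": 0, "wz": 0, "grip": 0.0},
  ],
)

```text
t: 21.92
tool_pos: [0.5779, 0.0098, 0.0916]
tool_rot: [3.139, -0.086, 0.003]
wrist_force: [-0.9, 0.0, 0.0]
opening: -0.0001
gripper_force: 0.0
```

```bash
python3 vf.py
```

```text
tcp [0.5779 0.0098 0.0916] fx,fy 0.5766 0.0398 yaw err deg -0.14 F [-0.9  0.   0. ] open -0.0001 0.0
vblock 0.85 2875 fx 0.5695 0.599 fy 0.0145 0.071
orange [293, 117, 19, 29, 464] fx 0.6231 0.6427 fy 0.0026 0.0154
```

>>> apply_moves(
  commands=[
    {"x": -0.001, "y": -0.002, "z": 0.025, "wx": 0, "wy": 0, "wz": 0, "grip": 0.0},
    {"x": 0, "y": 0, "z": 0.012, "wx": 0, "wy": 0, "wz": 0, "grip": 0.0},
    {"x": 0, "y": 0, "z": 0, "wx": 0, "wy": 0, "wz": 0, "grip": 0.0},
  ],
)

```text
t: 22.4
tool_pos: [0.5746, 0.015, 0.0517]
tool_rot: [-3.14, 0.081, 0.005]
wrist_force: [0.6, 0.3, 0.2]
opening: 0.0005
gripper_force: 0.0
```

>>> apply_moves(
  commands=[
    {"x": 0, "y": 0, "z": 0.003, "wx": 0, "wy": 0, "wz": 0, "grip": 0.0},
    {"x": 0, "y": 0, "z": 0, "wx": 0, "wy": 0, "wz": 0, "grip": 0.0},
  ],
)

```text
t: 22.65
tool_pos: [0.5765, 0.0145, 0.0508]
tool_rot: [3.14, -0.082, 0.001]
wrist_force: [0.4, -0.3, -0.9]
opening: 0.0003
gripper_force: 0.0
```

>>> apply_moves(
  commands=[
    {"x": 0.0015, "y": 0, "z": 0.0015, "wx": 0, "wy": 0, "wz": 0, "grip": 0.0},
    {"x": 0, "y": 0, "z": 0, "wx": 0, "wy": 0, "wz": 0, "grip": 0.0},
  ],
)

```text
t: 22.9
tool_pos: [0.5778, 0.0144, 0.0495]
tool_rot: [-3.141, 0.082, -0.001]
wrist_force: [-1.1, 0.4, 4.5]
opening: 0.0006
gripper_force: 2.3
```

>>> apply_moves(
  commands=[
    {"x": 0.0015, "y": 0, "z": 0.0015, "wx": 0, "wy": 0, "wz": 0, "grip": 0.0},
    {"x": 0, "y": 0, "z": 0, "wx": 0, "wy": 0, "wz": 0, "grip": 0.0},
  ],
)

```text
t: 23.15
tool_pos: [0.5791, 0.0143, 0.0492]
tool_rot: [3.14, -0.082, -0.001]
wrist_force: [-8.4, 0.8, 14.1]
opening: 0.0008
gripper_force: 8.2
```

>>> apply_moves(
  commands=[
    {"x": 0.0018, "y": 0, "z": 0.001, "wx": 0, "wy": 0, "wz": 0, "grip": 0.0},
    {"x": 0, "y": 0, "z": 0, "wx": 0, "wy": 0, "wz": 0, "grip": 0.0},
    {"x": 0, "y": 0, "z": 0, "wx": 0, "wy": 0, "wz": 0, "grip": 0.0},
  ],
)

```text
t: 23.52
tool_pos: [0.5793, 0.0143, 0.049]
tool_rot: [3.14, -0.081, -0.006]
wrist_force: [-16.8, 0.8, 25.3]
opening: 0.0007
gripper_force: 14.7
```

```bash
python3 vf.py
```

```text
tcp [0.5793 0.0143 0.049 ] fx,fy 0.5778 0.0444 yaw err deg 0.01 F [-16.8   0.8  25.3] open 0.0007 14.666044120676816
vblock 0.82 1792 fx 0.5874 0.5996 fy 0.0152 0.0713
vblock 0.64 198 fx 0.3174 0.3777 fy -0.3151 -0.2646
orange [310, 123, 24, 35, 662] fx 0.6233 0.6424 fy 0.003 0.0158
```

>>> apply_moves(
  commands=[
    {"x": 0.0025, "y": 0, "z": 0, "wx": 0, "wy": 0, "wz": 0, "grip": 0.0},
    {"x": 0, "y": 0, "z": 0, "wx": 0, "wy": 0, "wz": 0, "grip": 0.0},
    {"x": 0, "y": 0, "z": 0, "wx": 0, "wy": 0, "wz": 0, "grip": 0.0},
  ],
)

```text
t: 24.0
tool_pos: [0.5794, 0.0143, 0.049]
tool_rot: [3.14, -0.081, -0.014]
wrist_force: [-25.8, 0.9, 31.6]
opening: 0.0007
gripper_force: 20.1
```

```bash
python3 vf.py
python3 - <<'E'
from h import *
p=optics.snapshot("wrist"); q=optics.snapshot("top"); s=optics.snapshot("scene")
u=proj(s,[.58,.04,.06]).astype(int)
cv2.imwrite("pics/fin.png",np.hstack([cv2.resize(p["img"][90:270,160:400],(400,300)),cv2.resize(s["img"][u[1]-60:u[1]+45,u[0]-70:u[0]+70],(400,300),interpolation=2)]))
for t in ["nut_a","ring","mandrel"]: print(t,[np.round(b["location"],3).tolist() for b in optics.boxes_of(s,t)[:2]])
E
```

```text
tcp [0.5794 0.0143 0.049 ] fx,fy 0.5778 0.0444 yaw err deg 0.03 F [-25.8   0.9  31.6] open 0.0007 20.06119684316218
vblock 0.91 1547 fx 0.5883 0.5987 fy 0.0157 0.0712
vblock 0.61 218 fx 0.3149 0.3789 fy -0.3182 -0.2657
orange [310, 123, 24, 37, 690] fx 0.6224 0.6427 fy 0.003 0.0159
nut_a [[0.447, -0.299, 0.055]]
ring [[0.675, 0.305, 0.053]]
mandrel [[0.538, 0.319, 0.092]]
```

View pics/fin.png

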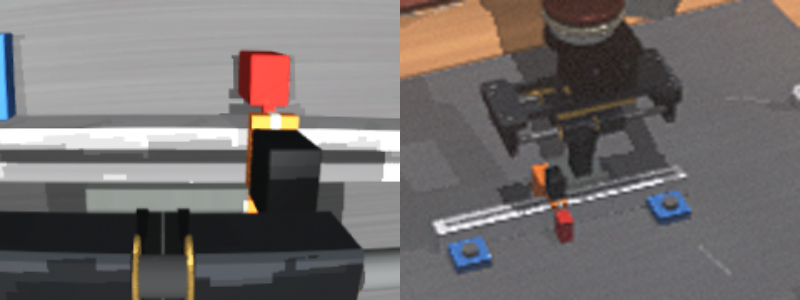

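The final view shows the white line at (275,122) on the pointer nose at (270,110), the block against the stop and fence, and the fingers in the groove. The push reads 26 N towards the fence and 32 N down, so I'm handing in.

```bash
python3 -c "
from h import *
print(close_job())"
```

```text
the job is handed in; nothing more can be done
None
```

I slid the stop onto the pointer (within about 1 mm by camera), set the V-block flush on the fence against the stop's left side, and handed the job in while still pushing diagonally (about 26 N to the fence, 32 N down). The hand-in gave no verdict.

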